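# Turn the swatch book's leaf

## Task

Without picking anything up, push the flat tin off the left page (left as the robot sees it) of the swatch book so that it stands upright on the bench, then turn the metal leaf with a fingertip from the right over the spine and press it down until it lies flat on the left page. Do not pinch the leaf or bear hard on it, do not fling it over, keep the book where it is (a small shift does not matter), and leave everything else on the bench alone.

Things in the scene. Friction and masses are not known exactly. Their poses are not given: they have to be found in the camera images.
- book: open swatch book: loose heavy black board (about 1.4 kg, can be shoved), 170 mm along its x, 300 mm along its y, 12 mm thick, lying on the bench. Origin: centre of its underside. Axes: x along the spine, away from the robot; y to the left page; z up. Spine at y = 0, 18 mm up, with a 6 mm wide lug 23 mm high at each end. Page tops at z = 12 mm
- spine (a point): middle of the hinge axis (fixed in the book, 18 mm above the bench; axes as the book's)
- leaf (a joint): angle of the leaf about the spine, rad: 0 = flat over the right page (y < 0), 1.57 = upright, 3.14 = flat over the left page (firm end stop). Starts ajar over the right page, 0.5 to 0.85. The hinge is stiff (0.16 N m of friction): the leaf stays at whatever angle it is left and does not fall, so it must be pushed all the way down
- leaf_edge (a point): middle of the leaf's free edge, 130 mm from the spine axis. The leaf is a rigid aluminium plate with grey paint on both faces, 150 mm along the spine, 130 mm from axis to free edge, 4 mm thick (its mid-plane passes through the axis), about 0.12 kg; lying flat its top is 20 mm above the bench
- tin: a flat closed sample tin of plain metal, 60 mm diameter, 28 mm high, about 0.14 kg, standing on the left page. Origin: centre of its underside (12 mm above the bench on the page, 0 on the bench)
- brush: a paint brush lying on the bench behind the book, about 190 mm long; origin: middle of its length. Not to be disturbed
- cap: a flat white round tub lid, 90 mm across, 13 mm high, lying on the bench right of the book; origin: centre of its underside. Not to be disturbed
- jar: a small glass jar, 56 mm across, 75 mm high, behind the book's right corner; origin: centre of its underside. Not to be disturbed
- cup: an empty clear mixing cup, 84 mm across the rim, 85 mm high; origin: centre of its underside. Not to be disturbed
- can: a closed steel paint can, 100 mm across, 120 mm high; origin: centre of its underside. Not to be disturbed
- squeeze: a white plastic bottle, 72 mm across, 170 mm high; origin: centre of its underside. Not to be disturbed
- can2: a smaller closed steel can, 80 mm across, 90 mm high; origin: centre of its underside. Not to be disturbed
Mind the look-alikes: they are no part of the job. Leave any brown or purple look-alike of the tin alone.

How it is judged:
By the outcome, as a careful person would: the job done as asked, in the order asked, and still so for the second after the job is handed in, with the robot touching nothing.
It also fails if it takes over 64 s, if anything falls off the work surface, if the arm or the gripper's body presses on something with over 40 N, if the wrist force passes 120 N, or if a joint passes its speed limit or range.

## Robot

A 6-joint arm with a two-finger parallel gripper is mounted at the origin on the work surface. World frame = base frame: x ahead of the robot, y to its left, z up, the work surface at z = 0. Lengths are in m, angles in degrees, forces in N, time in s.
With the tool pointing down it reaches from about 0.4 to 0.825 m from the base axis. Payload 7 kg.
Tool frame: the origin (TCP) lies at the very end of the fingers, on their centre line; the grasp point (between the pads) lies 19 mm behind it; z points along the fingers, y is the line along which they close (so a half turn about z gives the same grasp; the last joint's range is limited). The gripper opens to 88 mm and grips with 3 to 60 N. Pads are 19 mm wide; open, the fingers measure 130 mm over their backs; the gripper's body (78 mm by 193 mm) begins 47 mm behind the grasp point.
Start: joints at [-54.081, 20.546, 0.682, 0, -70.136, -16.507], TCP at [0.224, -0.637, 0.227] pointing down, gripper open.
Joint ranges: [-176.03, 176.03], [-82.01, 121.73], [-58.28, 71.71], [-173.87, 95.51], [-174.79, -0.11], [-173.66, 173.66]. Speed limits (degrees/s): [136.94, 136.94, 172.46, 180, 180, 180].

## Interface

Orientations are given as [roll, pitch, yaw] about the fixed x, y, z axes, in that order (R = Rz(yaw) Ry(pitch) Rx(roll)).
In Python, from plant import r gives the robot as it stands. The module is installed in compiled form; this text tells all that it offers.
- The arm moves only by the tool jog_arm, never from a script. Its arguments are lists of equal length, an entry for each row: "travel": the shift along the tool's x, y, z each as a share of 50 cm, from -1 to 1, a list of three; "dr": the turn, a rotation vector about the tool's x, y, z each as a share of 360 degrees, from -1 to 1, a list of three; "claw": the opening, from 0 (shut) to 1 (fully open). A call has exactly 10 rows; each row is the pose to reach, as a shift and turn from the pose commanded when the call began, along the tool's axes at that moment, turning the shorter way round; what a row does not reach only later rows make up. A row lasts 1/8 s, in which the tool goes at most 62.5 mm and 10.7 degrees, less where a joint would pass 70% of its speed; a pose out of reach is approached as far as the arm can. A call with a number of a shift or a turn outside -1 to 1 is refused whole. A call with a gripper value outside its range is refused whole. The fingers move at their own pace and stop on an object; "newtons" is the grip in N (left out, the last holds). Time passes only in rows, so rows that repeat a pose let the fingers close, or fill a call up. It gives the time, the measured TCP pose, the force, the opening and the grip force at its end, in the units of the state.
- r.get_state(): the state, without advancing time (a new reading comes with each control period).
- r.capture(name): name is "scene" or "top" or "wrist"; returns a dict with "pixels" (384x512x3 uint8, red, green, blue), "range_z" (384x512 float32, m along the optical axis (not along the pixel's ray), 0 where there is no reading), "fx", "fy", "cx", "cy" (pixels), "dist_coeffs" ([k1, k2, p1, p2, k3] as OpenCV has them; the pictures are not rectified), "position" and "attitude" of the camera in the world; the wrist camera has in their place "hand_eye" (4x4, takes a point from camera to tool coordinates, whose origin is the TCP and whose axes are the flange's). Camera axes: x right, y up, looking along -z (the intrinsics and any distortion apply to the point x, -y, -z); pixel columns grow to the right and rows downward; lengths in m; the calibration is good to about 2 mm. A picture is of the moment at which its call begins: read the wrist's pose just before it.
- r.close_job(): hands the job in; it is judged then, once.
Trained networks look in the newest picture that a camera, given by its name, has taken for a name from the list of things; names that differ only in an ending like _2 or _b are one class to them, and where a whole thing is asked for, a point or a joint stands for the part that bears it (a point fixed in the world has none). Each returns a list of dicts, best first, with "conf" (0 to 1); they miss things now and then, are a little off and sometimes report something else, mostly with a low value. They report only what shows in the picture. A call takes as long as a camera call. They do not tell look-alikes from the thing itself.
- r.boxes_of(name, camera): "extent" ([left, top, right, bottom] in pixels, round what is visible of it).
- r.regions_of(name, camera): "pixels" (384x512 bool, what is visible of it) and "extent" ([left, top, right, bottom] in pixels, round what is visible of it).
- r.tip_of(name, camera): "at" ([column, row] in pixels: a listed point, or the origin of a listed thing).
The state is a dict: "time_s": time; "joints": joint angles; "qd": joint speeds; "joint_torque": joint torques, N m; "tcp_pos": TCP position; "eef_rot": TCP orientation; "contact_force": force on the tool from outside, world axes, zero at the start; "moment": the same for the moment, N m; "gripper_width": finger opening in m; "gripper_force": force on a finger pad.
Only numpy, scipy, OpenCV 4.12 (cv2) and the standard library are available. Lean on these libraries where they do the work, as an engineer would, in place of code of your own. Each camera call takes 0.05 s, during which the arm holds its last target. There are 200 camera calls.

## Working session

There is one attempt and no reset: what is moved stays moved. The work goes in short steps, Python scripts to look and compute and a tool call to move; the robot and the scene stay as the last step left them, time stands still between calls to the robot, and variables do not carry over. Pictures are saved under pics/ and viewed, at most 10 in all, crops included, and the job is handed in when it is done.

Besides the shell and the picture viewer there is one more tool, called as name(argument=value, ...) on one line, values as JSON. jog_arm: Moves the arm, as the interface text tells. Its arguments: {"type":"object","properties":{"travel":{"type":"array"},"dr":{"type":"array"},"claw":{"type":"array"},"newtons":{"type":"number"}},"required":["travel","dr","claw"]}

```bash
mkdir -p pics; cat > h.py <<'E'
import numpy as np, cv2
from scipy.spatial.transform import Rotation as R
from plant import r
def cap(n):
    s=r.get_state(); c=r.capture(n); c['st']=s; return c
def pose(c):
    if 'hand_eye' in c:
        T=np.eye(4);T[:3,:3]=R.from_euler('xyz',c['st']['eef_rot'],degrees=True).as_matrix();T[:3,3]=c['st']['tcp_pos']
        return T@np.array(c['hand_eye'])
    T=np.eye(4);a=np.array(c['attitude'],float)
    T[:3,:3]=a if a.shape==(3,3) else (R.from_euler('xyz',a,degrees=True).as_matrix() if a.size==3 else R.from_quat(a).as_matrix())
    T[:3,3]=c['position'];return T
def cloud(c):
    v,u=np.mgrid[0:384,0:512]
    K=np.array([[c['fx'],0,c['cx']],[0,c['fy'],c['cy']],[0,0,1.]])
    p=cv2.undistortPoints(np.stack([u,v],-1).reshape(-1,1,2).astype(float),K,np.array(c['dist_coeffs'],float)).reshape(384,512,2)
    z=c['range_z'];P=np.stack([p[...,0]*z,-p[...,1]*z,-z],-1)
    T=pose(c);W=P@T[:3,:3].T+T[:3,3];W[z==0]=np.nan
    return W
def save(c,f): cv2.imwrite('pics/'+f,c['pixels'][...,::-1])
E
python3 - <<'E'
from h import *
print(r.get_state())
ims=[]
for n in ['scene','top']:
    c=cap(n);W=cloud(c);ims.append(c['pixels'])
    print(n,c['position'],c['attitude'],c['dist_coeffs'])
    np.save(n+'.npy',W)
    for o in ['book','leaf','tin','brush','cap','jar','cup','can','squeeze','can2']:
        for d in r.regions_of(o,n)[:3]:
            m=d['pixels'];p=W[m];p=p[~np.isnan(p[:,0])]
            if len(p): print(o,round(d['conf'],2),np.round(d['extent']),'med',np.median(p,0).round(3),'lo',np.percentile(p,3,axis=0).round(3),'hi',np.percentile(p,97,axis=0).round(3),c['pixels'][m].mean(0).round())
    for o in ['spine','leaf_edge','book','tin']:
        print(o,[(round(d['conf'],2),np.round(d['at'])) for d in r.tip_of(o,n)[:2]])
cv2.imwrite('pics/a.png',cv2.resize(ims[0],(800,600))[...,::-1]);cv2.imwrite('pics/b.png',cv2.resize(ims[1],(800,600))[...,::-1])
E
```

```text
{'time_s': 0.0, 'joints': array([-5.40806804e+01,  2.05903280e+01,  6.32910680e-01, -1.87251646e-02,
       -7.01357363e+01, -1.65080358e+01]), 'qd': array([ 0.10182649, -0.05732081,  0.11839745,  0.000252  , -0.00119581,
       -0.00507494]), 'joint_torque': array([-3.11994211e-05, -5.82718170e+01,  2.93067813e+01,  6.99763834e+00,
        6.82072263e-03, -1.55803073e-04]), 'tcp_pos': array([ 0.22414737, -0.63617328,  0.22563302]), 'eef_rot': array([ 1.79905684e+02, -9.59467350e-03, -1.60595085e+02]), 'contact_force': array([ 0.02846117, -0.46849   , -0.53500778]), 'moment': array([ 0.02536289, -0.05045728,  0.02297062]), 'gripper_force': 0.0, 'gripper_width': 0.08800358037845789}
scene [1.11904062 0.98499967 1.08507668] [4.71403970e+01 9.05118306e-02 1.51003276e+02] [-0.09370531  0.          0.          0.          0.        ]
book 0.9 [224. 148. 292. 228.] med [ 0.583 -0.025  0.018] lo [ 0.497 -0.116  0.007] hi [0.665 0.129 0.107] [146. 147. 142.]
leaf 0.8 [225. 147. 276. 198.] med [ 0.563 -0.059  0.064] lo [ 0.491 -0.111  0.018] hi [ 0.633 -0.012  0.11 ] [153. 155. 151.]
tin 0.88
[... 3632 characters left out ...]
.]
cup 0.53 [208. 158. 306. 227.] med [ 0.564 -0.027  0.014] lo [ 0.481 -0.155  0.008] hi [0.66  0.124 0.107] [92. 93. 93.]
can 0.84 [372. 158. 416. 194.] med [ 0.619 -0.44   0.117] lo [ 0.578 -0.496  0.003] hi [ 0.666 -0.406  0.123] [91. 93. 94.]
squeeze 0.56 [212. 160. 307. 226.] med [ 0.564 -0.027  0.014] lo [ 0.482 -0.159  0.007] hi [0.658 0.124 0.107] [92. 94. 93.]
can2 0.84 [372. 158. 416. 194.] med [ 0.619 -0.44   0.117] lo [ 0.578 -0.496  0.003] hi [ 0.666 -0.406  0.123] [91. 93. 94.]
spine [(0.81, array([257., 190.]))]
leaf_edge [(0.88, array([290., 193.]))]
book [(0.63, array([261., 194.])), (0.25, array([116., 206.]))]
tin [(0.82, array([241., 247.])), (0.81, array([195., 146.]))]
```

View pics/a.png

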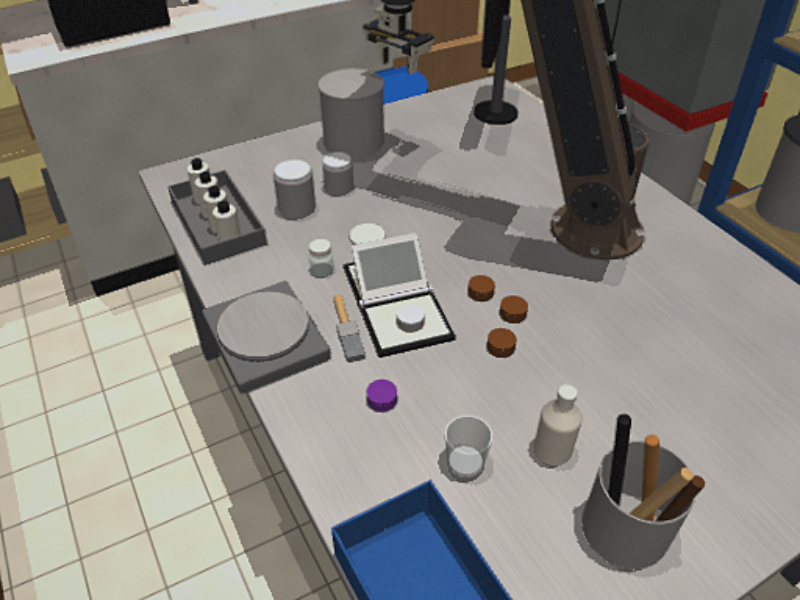

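View pics/b.png

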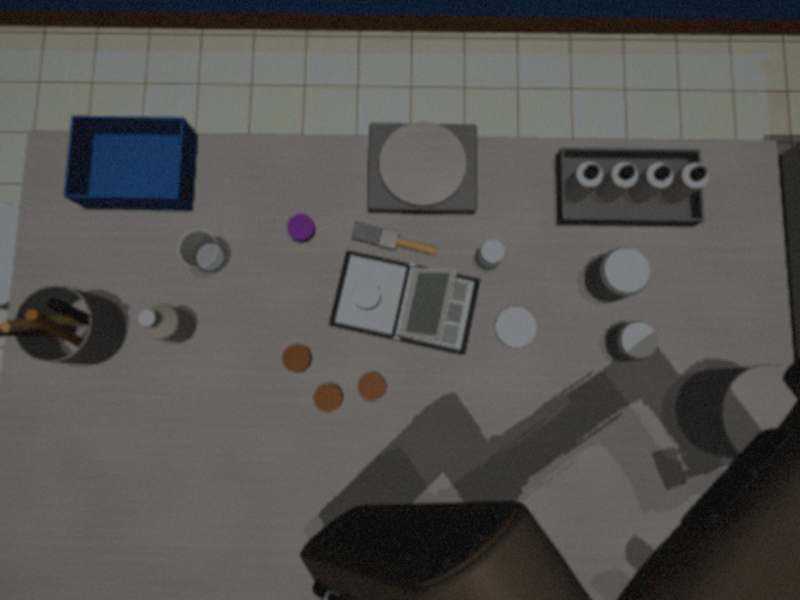

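The pictures show the tin on the left page (scene ≈ (410,317), top ≈ (367,293)). The leaf is ajar over the right page. Three brown look-alikes lie in front-left of the book and a purple one lies behind-left. Next I fit the book and leaf.

```bash
python3 - <<'E'
from h import *
P={}
for n in ['scene','top']:
    c=cap(n);W=cloud(c);img=c['pixels'].astype(float)
    lf=r.regions_of('leaf',n)[0]['pixels'];lf=cv2.erode(lf.astype(np.uint8),np.ones((5,5)))>0
    p=W[lf];p=p[~np.isnan(p[:,0])]
    for k in range(5):
        m=p.mean(0);nrm=np.linalg.svd(p-m)[2][2];nrm*=np.sign(nrm[2]);d=(p-m)@nrm;p=p[abs(d)<max(2*d.std(),.002)]
    # top-face plane at z~.018+ (2mm/cos): shift 2 mm below
    m2=m-nrm*.002
    t=np.cross(nrm,[0,0,1]);t/=np.linalg.norm(t)
    # line at z=.018
    g=np.cross(t,nrm);s=(.018-m2[2])/g[2];q=m2+g*s
    print(n,'leaf n',nrm.round(3),'angle',np.arccos(nrm[2]).round(3),np.degrees(np.arccos(nrm[2])).round(1),'spine dir',t.round(3),'yaw',np.degrees(np.arctan2(t[1],t[0])).round(1),'pt',q.round(4))
    bx=(abs(W[...,0]-.57)<.14)&(W[...,1]>-.19)&(W[...,1]<.16)&(W[...,2]>.0075)&(W[...,2]<.017)
    bx&=~((W[...,0]>.675)); bx=cv2.morphologyEx(bx.astype(np.uint8),cv2.MORPH_OPEN,np.ones((2,2)))
    nn,l,st,ce=cv2.connectedComponentsWithStats(bx)
    i=1+np.argmax(st[1:,4]);q=W[l==i][:,:2].astype(np.float32)
    print('rect',cv2.minAreaRect(q*1000),len(q),cv2.boxPoints(cv2.minAreaRect(q*1000)).round())
    for k,d in enumerate(r.regions_of('tin',n)):
        p=W[d['pixels']];p=p[~np.isnan(p[:,0])];zt=np.percentile(p[:,2],90);p=p[p[:,2]>zt-.006]
        print('tin',round(d['conf'],2),zt.round(3),np.array(cv2.minEnclosingCircle((p[:,:2]*1000).astype(np.float32))[0]).round(),((p.max(0)+p.min(0))/2).round(4),np.ptp(p,axis=0).round(3))
E
```

```text
scene leaf n [0.142 0.706 0.694] angle 0.804 46.1 spine dir [ 0.98  -0.197  0.   ] yaw -11.3 pt [ 0.5731 -0.0177  0.018 ]
rect ((584.5427856445312, 55.44382858276367), (157.5177459716797, 174.03713989257812), 77.82245635986328) 1276 [[483.  -3.]
 [653. -40.]
 [686. 114.]
 [516. 151.]]
tin 0.86 0.03 [731. 213.] [0.7318 0.2135 0.0287] [0.058 0.059 0.01 ]
tin 0.84 0.042 [584.  64.] [0.5857 0.0652 0.0418] [0.06  0.064 0.011]
tin 0.82 0.03 [448. 210.] [0.4478 0.2121 0.0294] [0.063 0.055 0.011]
tin 0.67 0.029 [364. 141.] [0.3647 0.1398 0.0283] [0.064 0.06  0.01 ]
tin 0.51 0.093 [556. -94.] [ 0.5571 -0.0891  0.1026] [0.148 0.059 0.031]
top leaf n [0.145 0.705 0.694] angle 0.804 46.0 spine dir [ 0.98  -0.201  0.   ] yaw -11.6 pt [ 0.5703 -0.0155  0.018 ]
rect ((582.6658935546875, 56.226043701171875), (135.28384399414062, 175.015625), 74.77825164794922) 1668 [[480.  14.]
 [649. -32.]
 [685.  99.]
 [516. 144.]]
tin 0.75 0.031 [366. 142.] [0.3652 0.1413 0.0291] [0.055 0.056 0.008]
tin 0.63 0.043 [581.  65.] [0.582  0.0643 0.0419] [0.057 0.057 0.01 ]
tin 0.58 0.031 [446. 209.] [0.4453 0.2083 0.0297] [0.056 0.054 0.009]
tin 0.54 0.031 [730. 212.] [0.7293 0.2131 0.029 ] [0.06  0.055 0.009]
tin 0.51 0.031 [388.  51.] [0.3892 0.0504 0.0296] [0.055 0.056 0.01 ]
```

The book's centre is at about (0.570, −0.016) with yaw −11.6°, and the leaf is at 46°. The tin is at (0.583, 0.064), which is book y ≈ 0.08. I move over the left page between spine and tin.

jog_arm(travel=[[-0.9,0.8,0],[-0.9,0.8,0],[-0.9,0.8,0],[-0.9,0.8,0],[-0.9,0.8,0],[-0.9,0.8,0],[-0.9,0.8,0],[-0.9,0.8,0],[-0.9,0.8,0],[-0.9,0.8,0]], dr=[[0,0,-0.164],[0,0,-0.164],[0,0,-0.164],[0,0,-0.164],[0,0,-0.164],[0,0,-0.164],[0,0,-0.164],[0,0,-0.164],[0,0,-0.164],[0,0,-0.164]], claw=[0.23,0.23,0.23,0.23,0.23,0.23,0.23,0.23,0.23,0.23], newtons=20)

```text
time_s: 3.05
tcp_pos: [0.5169, -0.1073, 0.2269]
eef_rot: [-179.9, 0.0, -101.4]
contact_force: [0.7, -0.5, 1.1]
gripper_width: 0.0202
gripper_force: 0.0
```

```bash
cat >> h.py <<'E'
O=np.array([.5705,-.0165]);B=R.from_euler('z',-11.5,degrees=True).as_matrix()
def b2w(p): return np.r_[O,0]+B@np.array(p,float)
def w2b(p): return B.T@(np.array(p)-np.r_[O,0])
def plan(*pts,yaw=-101.5,pitch=0):
    s=r.get_state();Rc=R.from_euler('xyz',s['eef_rot'],degrees=True)
    print('t',s['time_s'],'book',w2b(s['tcp_pos']).round(4),'rot',s['eef_rot'].round(1),'F',(B.T@s['contact_force']).round(1),'w',s['gripper_width'])
    Rt=R.from_euler('xyz',[180,pitch,yaw],degrees=True)
    print('dr',((Rc.inv()*Rt).as_rotvec(degrees=True)/360).round(4))
    for p in pts: print(p,(Rc.inv().apply(b2w(p)-s['tcp_pos'])/.5).round(4))
E
python3 -c "
from h import *
plan([-.004,.03,.2],[-.004,.03,.018])"
```

```text
t 3.05 book [-0.0344 -0.0997  0.2269] rot [-179.9    0.  -101.4] F [ 0.7 -0.3  1.1] w 0.020199261923654066
dr [-0.0001  0.      0.0002]
[-0.004, 0.03, 0.2] [-0.2592 -0.0611  0.054 ]
[-0.004, 0.03, 0.018] [-0.2591 -0.0607  0.418 ]
```

jog_arm(travel=[[-0.125,-0.03,0],[-0.25,-0.06,0],[-0.26,-0.061,0],[-0.26,-0.061,0.1],[-0.26,-0.061,0.2],[-0.26,-0.061,0.28],[-0.26,-0.061,0.34],[-0.26,-0.061,0.38],[-0.26,-0.061,0.4],[-0.26,-0.061,0.414]], dr=[[0,0,0],[0,0,0],[0,0,0],[0,0,0],[0,0,0],[0,0,0],[0,0,0],[0,0,0],[0,0,0],[0,0,0]], claw=[0.23,0.23,0.23,0.23,0.23,0.23,0.23,0.23,0.23,0.23])

```text
time_s: 4.3
tcp_pos: [0.5719, 0.0112, 0.0196]
eef_rot: [-180.0, 0.0, -101.6]
contact_force: [0.0, -0.8, 0.6]
gripper_width: 0.0202
gripper_force: 0.0
```

```bash
python3 -c "
from h import *
plan([-.004,.125,.019],[-.004,.160,.019])
c=cap('scene');cv2.imwrite('pics/c.png',cv2.resize(c['pixels'][120:260,190:360],(800,600),interpolation=2)[...,::-1])"
```

```text
t 4.3 book [-0.0041  0.0275  0.0196] rot [-180.     0.  -101.6] F [ 0.2 -0.8  0.6] w 0.020161461399221762
dr [-0.0001  0.     -0.0002]
[-0.004, 0.125, 0.019] [-1.951e-01 -1.000e-04  1.200e-03]
[-0.004, 0.16, 0.019] [-0.2651 -0.      0.0012]
```

View pics/c.png

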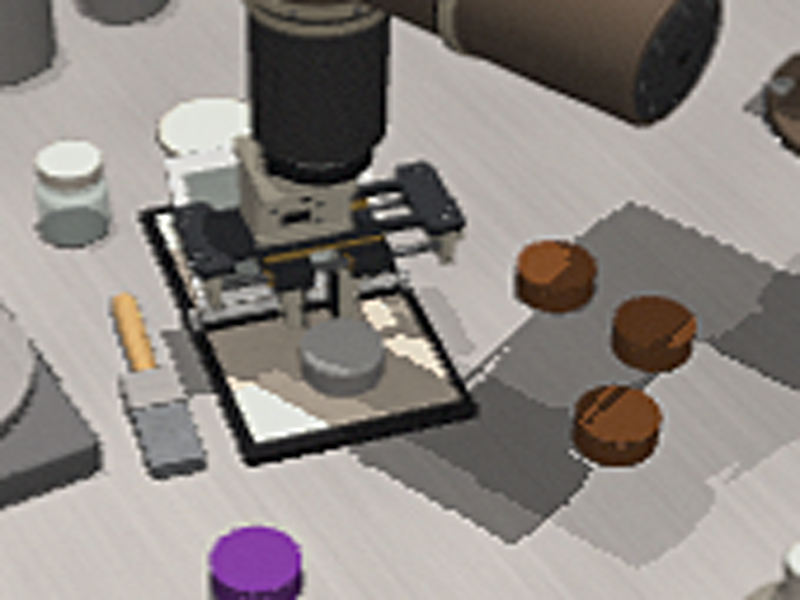

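The crop shows the two fingers (crop ≈ (320,300)) just behind the tin at (340,355), centred on it. I push toward the left edge.

jog_arm(travel=[[-0.015,0,0],[-0.03,0,0],[-0.044,0,0],[-0.058,0,0],[-0.072,0,0],[-0.086,0,0],[-0.1,0,0],[-0.113,0,0],[-0.125,0,0],[-0.137,0,0]], dr=[[0,0,0],[0,0,0],[0,0,0],[0,0,0],[0,0,0],[0,0,0],[0,0,0],[0,0,0],[0,0,0],[0,0,0]], claw=[0.23,0.23,0.23,0.23,0.23,0.23,0.23,0.23,0.23,0.23])

```text
time_s: 5.6
tcp_pos: [0.5855, 0.079, 0.0195]
eef_rot: [180.0, -0.0, -101.5]
contact_force: [-0.3, -0.5, 0.3]
gripper_width: 0.0202
gripper_force: 0.5
```

jog_arm(travel=[[-0.01,0,0],[-0.02,0,0],[-0.03,0,0],[-0.04,0,0],[-0.05,0,0],[-0.06,0,0],[-0.07,0,0],[-0.08,0,0],[-0.09,0,0],[-0.1,0,0]], dr=[[0,0,0],[0,0,0],[0,0,0],[0,0,0],[0,0,0],[0,0,0],[0,0,0],[0,0,0],[0,0,0],[0,0,0]], claw=[0.23,0.23,0.23,0.23,0.23,0.23,0.23,0.23,0.23,0.23])

```text
time_s: 6.85
tcp_pos: [0.5955, 0.1279, 0.0195]
eef_rot: [180.0, -0.0, -101.5]
contact_force: [0.3, -1.8, -1.3]
gripper_width: 0.0201
gripper_force: 1.2
```

```bash
python3 -c "
from h import *
plan([-.004,.165,.019],[-.004,.160,.019])
c=cap('scene');W=cloud(c)
for d in r.regions_of('tin','scene'):
    p=W[d['pixels']];p=p[~np.isnan(p[:,0])];print(d['conf'],w2b(np.median(p,0)).round(3),np.percentile(p[:,2],[5,50,95]).round(3),c['pixels'][d['pixels']].mean(0).round())
cv2.imwrite('pics/d.png',cv2.resize(c['pixels'][120:260,190:360],(800,600),interpolation=2)[...,::-1])"
```

```text
t 6.85 book [-0.0043  0.1465  0.0195] rot [ 180.    -0.  -101.5] F [ 0.6 -1.7 -1.3] w 0.020119740458606136
dr [ 0.     -0.     -0.0001]
[-0.004, 0.165, 0.019] [-0.037  -0.0006  0.0011]
[-0.004, 0.16, 0.019] [-0.027  -0.0006  0.0011]
0.86 [-0.162  0.206  0.026] [0.006 0.026 0.031] [76. 47. 27.]
0.81 [-0.228  0.123  0.026] [0.005 0.026 0.03 ] [75. 46. 26.]
0.8 [0.113 0.266 0.026] [0.004 0.026 0.031] [114.  54. 140.]
0.55 [-0.003  0.193  0.027] [0.006 0.027 0.031] [116. 115. 112.]
0.54 [-0.185  0.039  0.026] [0.005 0.026 0.032] [105.  64.  34.]
```

View pics/d.png

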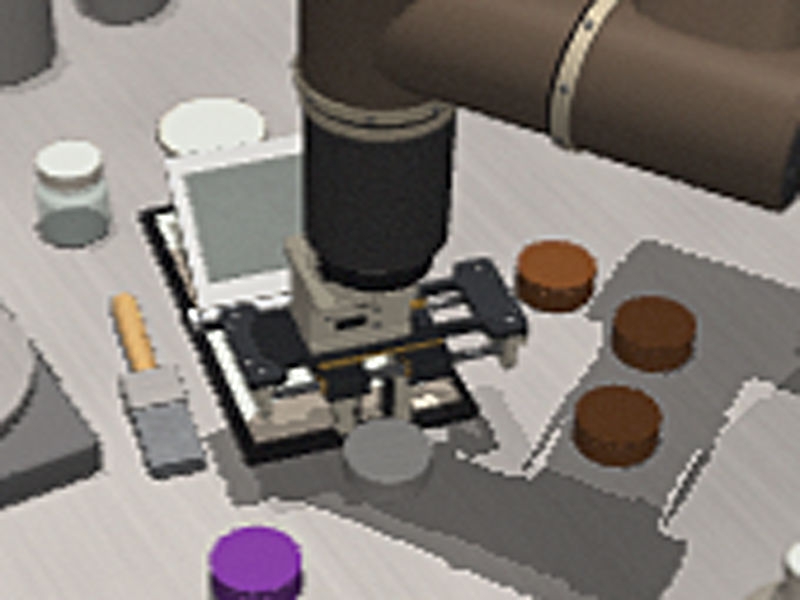

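The crop shows the tin at (388,455), flat on the bench beside the page edge. I nudge it a little further so it is clear, back off and rise.

jog_arm(travel=[[-0.01,0,0],[-0.02,0,0],[-0.03,0,0],[-0.03,0,0],[0,0,0],[0.03,0,-0.05],[0.03,0,-0.15],[0.03,0,-0.27],[0.03,0,-0.39],[0.03,0,-0.4]], dr=[[0,0,0],[0,0,0],[0,0,0],[0,0,0],[0,0,0],[0,0,0],[0,0,0],[0,0,0],[0,0,0],[0,0,0]], claw=[0.23,0.23,0.23,0.23,0.23,0.23,0.23,0.23,0,0])

```text
time_s: 8.2
tcp_pos: [0.5945, 0.1127, 0.2252]
eef_rot: [-179.6, 0.3, -101.6]
contact_force: [0.3, 0.3, -0.7]
gripper_width: 0.0059
gripper_force: 0.0
```

```bash
python3 -c "
from h import *
plan([0,-.13,.22],[0,-.13,.095])
for n in ['scene','top']:
  c=cap(n);W=cloud(c)
  for d in r.regions_of('tin',n):
    p=W[d['pixels']];p=p[~np.isnan(p[:,0])];zt=np.percentile(p[:,2],90);q=p[p[:,2]>zt-.006];print(round(d['conf'],2),w2b((q.max(0)+q.min(0))/2).round(3),np.percentile(p[:,2],[5,50,95]).round(3),c['pixels'][d['pixels']].mean(0).round())
  lf=r.regions_of('leaf',n)[0]['pixels'];lf=cv2.erode(lf.astype(np.uint8),np.ones((5,5)))>0
  p=W[lf];p=p[~np.isnan(p[:,0])];p=(p-np.r_[O,0])@B
  print('leaf angle',np.degrees(np.arctan(-np.polyfit(p[:,1],p[:,2],1)[0])),p.min(0),p.max(0))
"
```

```text
t 8.2 book [-0.0022  0.1314  0.2252] rot [-179.6    0.3 -101.6] F [ 0.3  0.4 -0.7] w 0.005922051719493505
dr [-0.0012  0.0008 -0.0001]
[0, -0.13, 0.22] [ 0.5228 -0.0048  0.0078]
[0, -0.13, 0.095] [ 0.5241 -0.0029  0.2577]
0.84 [-0.004  0.201  0.03 ] [0.004 0.026 0.03 ] [112. 111. 108.]
0.83 [0.111 0.257 0.029] [0.003 0.026 0.03 ] [112.  56. 136.]
0.58 [-0.167  0.201  0.029] [0.002 0.026 0.031] [73. 45. 26.]
0.5 [-0.232  0.114  0.03 ] [-0.001  0.026  0.031] [76. 51. 34.]
0.49 [-0.189  0.032  0.029] [0.004 0.026 0.031] [100.  59.  30.]
leaf angle 45.957340151890044 [-0.06413341 -0.08664651  0.00784764] [0.06822491 0.00087155 0.10939994]
0.8 [-0.191  0.029  0.03 ] [0.023 0.028 0.032] [110.  75.  49.]
0.69 [0.131 0.048 0.021] [0.01  0.018 0.022] [112. 104.  91.]
0.63 [-0.03   0.187  0.172] [0.007 0.027 0.031] [80. 79. 77.]
0.62 [-0.233  0.113  0.03 ] [0.017 0.028 0.032] [63. 42. 26.]
0.49 [-0.168  0.196  0.03 ] [0.024 0.028 0.032] [61. 38. 21.]
0.34 [-0.001 -0.244  0.015] [0.006 0.012 0.017] [141. 145. 148.]
leaf angle 46.1359487689017 [-0.06790703 -0.08541249  0.01805307] [0.07053974 0.00063796 0.11191251]
```

The tin stands flat on the bench at book y ≈ 0.20, clear of the book, and the leaf has not moved (46°). I go over to the right side of the leaf.

jog_arm(travel=[[0.12,0,0],[0.24,0,0],[0.36,0,0],[0.46,-0.002,0],[0.524,-0.004,0],[0.524,-0.004,0.01],[0.524,-0.004,0.1],[0.524,-0.004,0.19],[0.524,-0.004,0.25],[0.524,-0.004,0.265]], dr=[[0,0,0],[0,0,0],[0,0,0],[0,0,0],[0,0,0],[0,0,0],[0,0,0],[0,0,0],[0,0,0],[0,0,0]], claw=[0,0,0,0,0,0,0,0,0,0])

```text
time_s: 9.75
tcp_pos: [0.5401, -0.1437, 0.0842]
eef_rot: [179.7, -0.1, -101.5]
contact_force: [-0.0, -0.1, 1.6]
gripper_width: 0.0006
gripper_force: 0.0
```

```bash
cat >> h.py <<'E'
def path(ths,rr=.11):
    out=[]
    for t in ths:
        a=np.radians(t);e=np.array([-np.cos(a),np.sin(a)]);n=np.array([-np.sin(a),-np.cos(a)])
        p=np.array([0,.018])+.13*e+.002*n; c=np.array([0,.018])+rr*e+.002*n
        if t<90: c[0]=p[0]; c[1]=p[1]-.02
        out.append([0,c[0]-.0095,c[1]])
    return out
E
python3 -c "
from h import *
plan(*[np.round(p,4) for p in path(np.arange(46,181,5))])"
```

```text
t 9.75 book [-0.0044 -0.1307  0.0842] rot [ 1.797e+02 -1.000e-01 -1.015e+02] F [-0.  -0.1  1.6] w 0.000605622362584245
dr [ 0.0008 -0.0002 -0.0001]
[ 0.     -0.1012  0.0901] [-0.0591 -0.0087 -0.0119]
[ 0.     -0.0929  0.0978] [-0.0756 -0.0086 -0.0274]
[ 0.     -0.0839  0.1047] [-0.0936 -0.0085 -0.0412]
[ 0.     -0.0743  0.1107] [-0.1128 -0.0084 -0.0532]
[ 0.     -0.0642  0.1159] [-0.133  -0.0084 -0.0636]
[ 0.     -0.0537  0.1203] [-0.154  -0.0083 -0.0725]
[ 0.     -0.0429  0.1237] [-0.1756 -0.0083 -0.0793]
[ 0.     -0.0318  0.1261] [-0.1978 -0.0082 -0.0841]
[ 0.     -0.0206  0.1275] [-0.2202 -0.0082 -0.0869]
[ 0.     -0.0096  0.128 ] [-0.2422 -0.0082 -0.088 ]
[0.     0.     0.1276] [-0.2614 -0.0082 -0.0872]
[0.     0.0095 0.1264] [-0.2804 -0.0082 -0.0848]
[0.     0.0189 0.1243] [-0.2992 -0.0082 -0.0806]
[0.     0.0281 0.1214] [-0.3176 -0.0082 -0.0749]
[0.     0.0369 0.1177] [-0.3352 -0.0083 -0.0675]
[0.     0.0454 0.1133] [-0.3522 -0.0083 -0.0587]
[0.     0.0535 0.1082] [-0.3684 -0.0083 -0.0485]
[0.     0.0612 0.1023] [-0.3838 -0.0084 -0.0367]
[0.     0.0682 0.0959] [-0.3978 -0.0085 -0.024 ]
[0.     0.0747 0.0888] [-0.4109 -0.0085 -0.0098]
[0.     0.0806 0.0812] [-0.4227 -0.0086  0.0054]
[0.     0.0857 0.0731] [-0.4329 -0.0087  0.0216]
[0.     0.0902 0.0646] [-0.4419 -0.0088  0.0386]
[0.     0.0939 0.0557] [-0.4493 -0.0089  0.0564]
[0.     0.0967 0.0466] [-0.455  -0.009   0.0746]
[0.     0.0988 0.0372] [-0.4592 -0.0091  0.0934]
[0.     0.1001 0.0277] [-0.4618 -0.0092  0.1124]
```

jog_arm(travel=[[-0.02,-0.004,-0.003],[-0.04,-0.008,-0.006],[-0.058,-0.008,-0.012],[-0.075,-0.008,-0.027],[-0.093,-0.008,-0.041],[-0.112,-0.008,-0.053],[-0.132,-0.008,-0.063],[-0.152,-0.008,-0.072],[-0.172,-0.008,-0.079],[-0.19,-0.008,-0.083]], dr=[[0,0,0],[0,0,0],[0,0,0],[0,0,0],[0,0,0],[0,0,0],[0,0,0],[0,0,0],[0,0,0],[0,0,0]], claw=[0,0,0,0,0,0,0,0,0,0])

```text
time_s: 11.0
tcp_pos: [0.5649, -0.0512, 0.1287]
eef_rot: [180.0, -0.0, -101.5]
contact_force: [-0.1, -1.7, 0.7]
gripper_width: 0.0003
gripper_force: 0.8
```

```bash
cat > look.py <<'E'
from h import *
import sys
c=cap('scene');W=cloud(c)
for d in r.regions_of('leaf','scene')[:1]:
    m=cv2.erode(d['pixels'].astype(np.uint8),np.ones((3,3)))>0
    p=W[m];p=p[~np.isnan(p[:,0])];p=(p-np.r_[O,0])@B
    y=p[:,1];z=p[:,2]-.018;a=np.degrees(np.arctan2(z,-y))[np.hypot(y,z)>.06];print('leaf',round(d['conf'],2),'angle pct',np.percentile(a,[10,50,90]).round(1),np.percentile(p,3,axis=0).round(3),np.percentile(p,97,axis=0).round(3))
cv2.imwrite('pics/'+sys.argv[1],cv2.resize(c['pixels'][120:260,190:360],(800,600),interpolation=2)[...,::-1])
E
python3 look.py e.png; python3 -c "
from h import *
plan(*[np.round(p,4) for p in path(np.arange(80,181,5))])"
```

```text
leaf 0.98 angle pct [78.4 80.5 82.8] [-0.065 -0.023  0.024] [0.069 0.001 0.141]
t 11.1 book [ 0.0015 -0.0348  0.1286] rot [ 180.     0.  -101.5] F [ 0.2  0.2 -2.3] w 0.0004222590261352262
dr [ 0.      0.0001 -0.    ]
[ 0.     -0.034   0.1257] [-0.0015  0.003   0.0058]
[ 0.     -0.0228  0.1273] [-0.0239  0.003   0.0026]
[ 0.     -0.0115  0.128 ] [-0.0465  0.003   0.0012]
[ 0.     -0.0019  0.1278] [-0.0657  0.003   0.0016]
[0.     0.0076 0.1267] [-0.0847  0.003   0.0038]
[0.     0.017  0.1248] [-0.1035  0.003   0.0076]
[0.     0.0262 0.1221] [-0.1219  0.003   0.013 ]
[0.     0.0352 0.1185] [-0.1399  0.003   0.0202]
[0.     0.0438 0.1143] [-0.1571  0.003   0.0286]
[0.     0.052  0.1093] [-0.1735  0.003   0.0386]
[0.     0.0597 0.1036] [-0.1889  0.003   0.05  ]
[0.     0.0669 0.0972] [-0.2033  0.003   0.0628]
[0.     0.0735 0.0902] [-0.2165  0.003   0.0768]
[0.     0.0795 0.0827] [-0.2285  0.003   0.0918]
[0.     0.0848 0.0747] [-0.2391  0.003   0.1078]
[0.     0.0893 0.0663] [-0.2481  0.003   0.1246]
[0.     0.0932 0.0575] [-0.2559  0.003   0.1423]
[0.     0.0962 0.0484] [-0.2619  0.003   0.1605]
[0.     0.0985 0.0391] [-0.2665  0.003   0.1791]
[0.     0.0999 0.0296] [-0.2693  0.003   0.1981]
[0.     0.1005 0.02  ] [-0.2705  0.003   0.2173]
```

View pics/e.png

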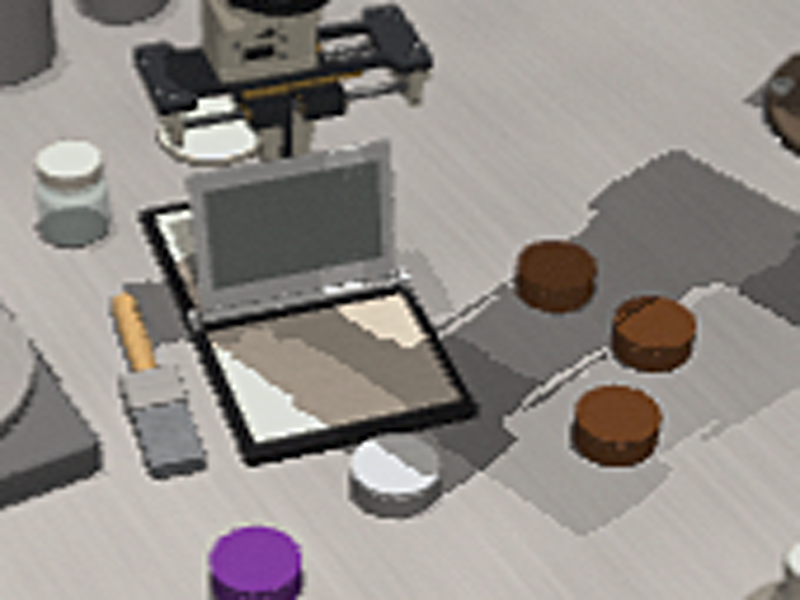

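The crop shows the leaf nearly upright (≈81°, crop (290,220)) against the fingertip. The tin stands upright on the bench at (395,475) and the book has not moved. I carry on over the top.

jog_arm(travel=[[-0.022,0.003,0.002],[-0.044,0.003,0.002],[-0.066,0.003,0.002],[-0.085,0.003,0.004],[-0.103,0.003,0.008],[-0.122,0.003,0.013],[-0.14,0.003,0.02],[-0.157,0.003,0.029],[-0.173,0.003,0.039],[-0.189,0.003,0.05]], dr=[[0,0,0],[0,0,0],[0,0,0],[0,0,0],[0,0,0],[0,0,0],[0,0,0],[0,0,0],[0,0,0],[0,0,0]], claw=[0,0,0,0,0,0,0,0,0,0])

```text
time_s: 12.35
tcp_pos: [0.5826, 0.0415, 0.1033]
eef_rot: [-180.0, 0.0, -101.5]
contact_force: [-1.2, -1.5, 0.9]
gripper_width: 0.0004
gripper_force: 0.6
```

```bash
python3 look.py f.png; python3 -c "
from h import *
plan(*[np.round(p,4) for p in path(np.arange(130,181,5))])"
```

```text
leaf 0.5 angle pct [130.1 130.5 130.9] [-0.058  0.004  0.02 ] [0.07  0.083 0.117]
t 12.45 book [-0.      0.0594  0.1028] rot [ 180.    -0.  -101.5] F [ 0.2 -0.3 -1. ] w 0.0005956952109162598
dr [ 0.0001 -0.     -0.    ]
[0.     0.0597 0.1036] [-0.0006 -0.     -0.0017]
[0.     0.0669 0.0972] [-0.015  -0.      0.0111]
[0.     0.0735 0.0902] [-0.0282 -0.      0.0251]
[0.     0.0795 0.0827] [-0.0402 -0.      0.0401]
[0.     0.0848 0.0747] [-0.0508 -0.      0.0561]
[0.     0.0893 0.0663] [-0.0598 -0.0001  0.0729]
[0.     0.0932 0.0575] [-0.0677 -0.0001  0.0905]
[0.     0.0962 0.0484] [-7.370e-02 -1.000e-04  1.087e-01]
[0.     0.0985 0.0391] [-7.830e-02 -1.000e-04  1.273e-01]
[0.     0.0999 0.0296] [-8.110e-02 -1.000e-04  1.463e-01]
[0.     0.1005 0.02  ] [-8.230e-02 -1.000e-04  1.655e-01]
```

jog_arm(travel=[[-0.015,0,0.011],[-0.028,0,0.025],[-0.04,0,0.04],[-0.051,0,0.056],[-0.06,0,0.073],[-0.068,0,0.091],[-0.074,0,0.109],[-0.078,0,0.127],[-0.081,0,0.144],[-0.082,0,0.156]], dr=[[0,0,0],[0,0,0],[0,0,0],[0,0,0],[0,0,0],[0,0,0],[0,0,0],[0,0,0],[0,0,0],[0,0,0]], claw=[0,0,0,0,0,0,0,0,0,0])

```text
time_s: 13.7
tcp_pos: [0.5904, 0.0811, 0.0249]
eef_rot: [180.0, -0.0, -101.6]
contact_force: [0.2, 0.8, 1.8]
gripper_width: 0.0007
gripper_force: 0.4
```

```bash
python3 -c "
from h import *
plan([0,.1005,.02],[0,.1005,.018])"
```

```text
t 13.7 book [0.     0.0996 0.0249] rot [ 180.    -0.  -101.6] F [0.  0.9 1.8] w 0.0007344577280534747
dr [ 0.0001 -0.     -0.0002]
[0, 0.1005, 0.02] [-0.0018  0.0001  0.0098]
[0, 0.1005, 0.018] [-0.0018  0.0001  0.0138]
```

Now a slow press, about 0.5 mm per row, down to z ≈ 0.0195.

jog_arm(travel=[[0,0,0.002],[0,0,0.004],[0,0,0.005],[0,0,0.006],[0,0,0.007],[0,0,0.008],[0,0,0.009],[0,0,0.01],[0,0,0.011],[0,0,0.011]], dr=[[0,0,0],[0,0,0],[0,0,0],[0,0,0],[0,0,0],[0,0,0],[0,0,0],[0,0,0],[0,0,0],[0,0,0]], claw=[0,0,0,0,0,0,0,0,0,0])

```text
time_s: 14.95
tcp_pos: [0.5905, 0.0811, 0.0203]
eef_rot: [-180.0, -0.0, -101.5]
contact_force: [-1.5, -0.8, 3.8]
gripper_width: 0.0006
gripper_force: 2.0
```

jog_arm(travel=[[0,0,0.0005],[0,0,0.001],[0,0,0.0015],[0,0,0.002],[0,0,0.002],[0,0,0.002],[0,0,0.002],[0,0,0.002],[0,0,0.002],[0,0,0.002]], dr=[[0,0,0],[0,0,0],[0,0,0],[0,0,0],[0,0,0],[0,0,0],[0,0,0],[0,0,0],[0,0,0],[0,0,0]], claw=[0,0,0,0,0,0,0,0,0,0])

```text
time_s: 16.2
tcp_pos: [0.5906, 0.0811, 0.0201]
eef_rot: [-180.0, 0.0, -101.5]
contact_force: [-4.6, -0.3, 12.2]
gripper_width: 0.0006
gripper_force: 6.0
```

The force rose to 12 N with no further travel, so the leaf is on its stop. I lift off straight up and check.

jog_arm(travel=[[0,0,-0.01],[0,0,-0.04],[0,0,-0.1],[0,0,-0.2],[0,0,-0.3],[0,0,-0.4],[0.1,0,-0.45],[0.22,0,-0.45],[0.34,0,-0.45],[0.44,0,-0.45]], dr=[[0,0,0],[0,0,0],[0,0,0],[0,0,0],[0,0,0],[0,0,0],[0,0,0],[0,0,0],[0,0,0],[0,0,0]], claw=[0,0,0,0,0,0,0,0,0,0])

```text
time_s: 17.45
tcp_pos: [0.5458, -0.1363, 0.2452]
eef_rot: [-179.9, 0.0, -101.6]
contact_force: [0.9, -0.3, -0.6]
gripper_width: 0.0006
gripper_force: 0.0
```

```bash
python3 look.py g.png; python3 -c "
from h import *
plan()
c=cap('scene');W=cloud(c);P=(W-np.r_[O,0])@B
for y0 in (.03,.06,.09,.12):
    m=(abs(P[...,1]-y0)<.01)&(abs(P[...,0])<.06);print(y0,np.nanmedian(P[m][:,2]).round(4))
for d in r.regions_of('tin','scene'):
    p=P[d['pixels']];p=p[~np.isnan(p[:,0])];print(round(d['conf'],2),np.median(p,0).round(3),np.percentile(p[:,2],95).round(3))
"
```

```text
leaf 0.96 angle pct [-179.3  177.8  179.5] [-0.064  0.004  0.016] [0.069 0.123 0.025]
t 17.55 book [-0.0006 -0.1242  0.2451] rot [-180.    -0.  -101.8] F [ 0.9 -0.3  0.2] w 0.0003769725013048127
dr [-0.0001 -0.     -0.0008]
0.03 0.6165
0.06 0.6121
0.09 0.6074
0.12 0.5965
0.76 [0.113 0.265 0.027] 0.03
0.73 [-0.162  0.207  0.026] 0.031
0.72 [-0.185  0.04   0.026] 0.031
0.65 [-0.228  0.123  0.026] 0.032
0.63 [-0.     0.207  0.026] 0.03
```

View pics/g.png

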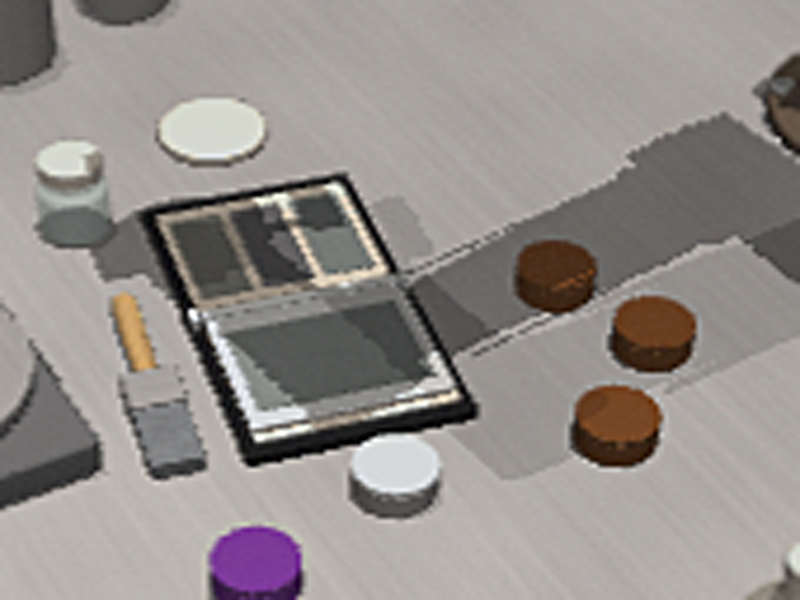

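The crop shows the leaf flat on the left page (320,350) and the tin upright on the bench (395,475), clear of the book. Everything else is where it was, so I hand in.

```bash
python3 -c "
from plant import r
print(r.close_job())"
```

```text
the job is handed in; nothing more can be done
None
```

The job is handed in: the tin stands upright on the bench about 20 mm clear of the book, and the leaf was turned over the spine and pressed flat on the left page (12 N at the stop), with no visible shift of the book or its neighbours, in about 18 s.

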